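Find the tight spot of a sampler carousel and lock it there

ROBOT

A 6-joint arm with a two-finger parallel gripper is mounted at the origin on a cart in front of the work surface, level with it; the furniture and walls round the work are solid. World frame = base frame: x ahead of the robot, y to its left, z up, the work surface at z = 0. Lengths are in m, angles in degrees, forces in N, time in s.
With the tool pointing down it reaches from about 0.3 to 0.95 m from the base axis. Payload 3.1 kg.
Tool frame: the origin (TCP) lies midway between the tips of the shut fingers; the grasp point (between the pads) lies 19 mm behind it; z points along the fingers, y is the line along which they close (so a half turn about z gives the same grasp; the last joint's range is limited). The gripper opens to 85 mm and grips with 20 to 120 N. Pads are 22 mm wide; open, the fingers measure 114 mm over their backs; the gripper's body (76 mm by 85 mm) begins 54 mm behind the grasp point. The pads swing forward as they close: fully open they stand 13 mm farther back than shut.
Start: joints at [68.428, 17.653, 93.61, -0, 68.738, -3.994], TCP at [0.189, 0.596, 0.231] pointing down, gripper open.
Joint ranges: [-175.34, 175.34], [-45.06, 112.39], [2.9, 150.54], [-68.45, 248.45], [3.09, 151.38], [-168.51, 168.51]. Speed limits (degrees/s): [159.86, 159.86, 180, 180, 180, 180].

INTERFACE

Orientations are given as a 3x3 rotation matrix whose columns are the frame's x, y, z axes.
In Python, from bench import env, vision, ticket gives the robot as it stands.
- The arm moves only by the tool apply_moves, never from a script. Its argument "targets" is a list that holds one entry, the list of rows, each a list of 7 numbers: the turn, a rotation vector about the tool's x, y, z in rad, then the shift along the tool's x, y, z in units of 30 mm (1.0 is 30 mm), then the opening, from 0 (shut) to 1 (fully open). A call has 1 to 12 rows; each row shifts and turns the commanded pose from where the row before left it, along the tool's axes as they then stand; what a row does not reach is not made up. A row lasts 1/10 s, in which the tool goes at most 50 mm and 8.59 degrees, less where a joint would pass 70% of its speed; a pose out of reach is approached as far as the arm can. A call is refused whole if a number of a shift passes 1 or a number of a turn 0.15, either way. A call with a gripper value outside its range is refused whole. The fingers move at their own pace and stop on an object; "newtons" is the grip in N (left out, the last holds). Time passes only in rows, so rows that do not move let the fingers close. It gives the time, the measured TCP pose, the force, the opening and the grip force at its end, in the units of the state.
- env.get_obs(): the state, without advancing time (a new reading comes with each control period).
- vision.read_camera(name): name is "scene" or "top"; returns a dict with "color" (420x560x3 uint8, red, green, blue), "intrinsics" (3x3 intrinsics, pixels), "k1" (the pictures are not rectified: a ray, as slopes to the right and down, at radius r is drawn at 1 + k1 r^2 times it, then the intrinsics apply), "T" (4x4, takes a point from camera to world coordinates). Camera axes: x right, y down, z forward; pixel columns grow to the right and rows downward; lengths in m; the calibration is good to about 2 mm. A picture is of the moment at which its call begins. There is no depth.
- ticket.sign_off(): hands the job in; it is judged then, once.
The state is a dict: "time": time; "joint_positions": joint angles; "dq": joint speeds; "effort": joint torques, N m; "tool_pos": TCP position; "tcp_rot": TCP orientation; "wrist_force": force on the tool from outside, world axes, zero at the start; "torque": the same for the moment, N m; "grip_width": opening from 0.0 (shut) to 1.0 (fully open); "grasp_force": force on a finger pad.
Only numpy, scipy, OpenCV 4.12 (cv2) and the standard library are available. Lean on these libraries where they do the work, as an engineer would, in place of code of your own. Each camera call takes 0.05 s, during which the arm holds its last target. There are 200 camera calls.

TASK

The sampler's tube carousel drags at one place in its turn, where a hidden high spot on its underside rubs the felt pad. Turn it gently by its finger fins, feel for where it drags hardest, and leave it standing with that tight spot centred on the pad. Then let go of it and push the lock bolt in until its rubber nose bears firmly on the carousel's rim, so the pad can be set there; do not knock the other things about.

Things in the scene. Friction and masses are not known exactly. Their poses are not given: they have to be found in the camera images.
- sampler_stand: Fixed stand of a sampler's tube carousel: grey drum 176 mm across, 36 mm high. Origin on the worktop under the carousel's axis; z up, x roughly away from the robot. In its frame the felt pad is at 150 degrees anticlockwise from +x (front left), the lock bolt on the -y side. Behind it stand bottles up to 0.2 m tall; to its left a black computer 0.38 m tall: come to it from the robot's side.
- carousel_axis (a point): On the carousel's upright axis, at its plate's top face, 60 mm above the worktop. Clear of the pad, about 2 N at 50 mm from the axis turns it; where the high spot rides on the pad the push swells to 5 to 16 N. This zone is 20 to 25 degrees of turn, strongest in its middle, where the spot is centred on the pad; as the pad gives a little sideways, it is felt 1 to 2 degrees late in the direction of turning.
- carousel: White round plate, 244 mm across, 8 mm thick, turning without limit either way about its upright axis; stays where left. Origin on the axis at the top face, z up; turns with the plate. Hub 33 mm across, 41 mm tall, three finger fins. A smooth high spot is on its hidden underside, at an angle that nothing shows and that differs each time. It spoils if pushed with over 30 N.
- fin_0 (a point): Middle of an upright finger fin at 0 degrees in the carousel's frame, 55 mm from the axis, 15 mm above the plate. Each fin is 7 mm thick, 30 mm tall (its top 90 mm above the worktop) and runs radially from the hub out to 70 mm from the axis: push on its flat side with the closed fingers about 50 mm from the axis.
- fin_1 (a point): The same point of a like fin, 120 degrees on anticlockwise seen from above. Beyond the fins, 98 mm from the axis, stand 12 cups 22 mm across and 22 mm tall; six hold capped tubes 15 mm across, whose tops are 112 mm above the worktop. Cups and tubes are fixed to the plate.
- fin_2 (a point): The same point of the third fin, 240 degrees on anticlockwise seen from above.
- pad_bracket: Aluminium bracket fixed to the stand at 150 degrees, reaching out under the carousel's edge to a knurled steel height screw 140 mm from the axis. It carries the grey felt pad, 15 mm across, sprung, 98 mm from the axis, just clear of the plate's underside except where the high spot passes and presses it down. Origin on the worktop straight under the pad, axes as the stand's. Not to be handled.
- lock_bolt: Steel bar in a guide 150 mm from the axis on the stand's -y side; slides only towards the axis (its own and the stand's +y) and stays where left; takes about 4 N. Its rubber nose, 14 mm across, is 10 mm short of the rim when open; pushed in 10 mm it meets the rim and holds the carousel. Origin under the tab, 56 mm above the worktop; y in the stand's frame -0.190 open, -0.180 at the rim.
- bolt_tab (a point): Centre of the upper part of the bolt's upright thumb tab, 78 mm above the worktop. The tab is 24 mm wide, 6 mm thick along the bolt, and reaches from 51 to 91 mm above the worktop. Push its outer flat face towards the axis; a push of 8 to 15 N once the nose is on the rim seats it firmly.
- screwdriver: Bystander: screwdriver with an orange handle, 189 mm long, lying at the worktop's front edge; origin under its middle
- calculator: Bystander: desk calculator, 120 x 74 x 15 mm, lying right; origin under its middle
- timer: Bystander: square white lab timer, 62 x 62 x 21 mm, front left; origin under its middle
- marker: Bystander: felt marker, 126 mm long, 14 mm thick, lying front right; origin under its middle

How it is judged (in metres and radians):
On the way:
1. the carousel stands still, let go, with its tight spot on the pad and the bolt still open (contact force between carousel and pad_bracket above 4 N and angular speed of carousel below 0.05 rad/s and contact force between each of the arm, the fingers and carousel below 0.1 N and y of lock_bolt in the frame of sampler_stand below -0.186 m), for 0.3 s.
At the end, for the whole second after the job is handed in: The carousel is at rest with its high spot within about 6 degrees of the pad's centre (it presses the pad with over 4 N of its peak of about 7.5 N), the lock bolt is pushed in so that its nose presses the rim with more than 0.8 N, and the robot touches neither (contact force between carousel and pad_bracket above 4 N and angular speed of carousel below 0.05 rad/s and contact force between carousel and lock_bolt above 0.8 N and y of lock_bolt in the frame of sampler_stand above -0.1815 m and contact force between each of the arm, the fingers and carousel below 0.1 N and contact force between each of the arm, the fingers and lock_bolt below 0.1 N).
It fails at once if the carousel is forced (more than 30 N on it) (contact force between any of the arm, the fingers and carousel above 30 N).
It fails at once if a bystander is knocked more than 30 mm (distance of any of screwdriver, calculator, timer, marker from where it was at the start of the episode above 0.03 m).
It also fails if it takes over 72 s, if anything falls off the work surface, if the arm or the gripper's body presses on something with over 40 N, if the wrist force passes 120 N, or if a joint passes its speed limit or range.

## Working session

There is one attempt and no reset: what is moved stays moved. The work goes in short steps, Python scripts to look and compute and a tool call to move; the robot and the scene stay as the last step left them, time stands still between calls to the robot, and variables do not carry over. Pictures are saved under pics/ and viewed, at most 10 in all, crops included, and the job is handed in when it is done.

Besides the shell and the picture viewer there is one more tool, called as name(argument=value, ...) on one line, values as JSON. apply_moves: Moves the arm, as the interface text tells. Its arguments: {"type":"object","properties":{"targets":{"type":"array"},"newtons":{"type":"number"}},"required":["targets"]}

```bash
mkdir -p pics; cat > h.py <<'E'
import numpy as np, cv2
from bench import env, vision, ticket
def ray(c,u,v):
    K=np.array(c['intrinsics']);T=np.array(c['T']);k1=c['k1']
    d=np.array([(u-K[0,2])/K[0,0],(v-K[1,2])/K[1,1]]);s=d.copy()
    for _ in range(30): s=d/(1+k1*(s@s))
    return T[:3,3],T[:3,:3]@np.r_[s,1]
def atz(c,u,v,z):
    o,d=ray(c,u,v);return o+d*(z-o[2])/d[2]
def proj(c,p):
    K=np.array(c['intrinsics']);T=np.array(c['T'])
    q=T[:3,:3].T@(np.array(p)-T[:3,3]);s=q[:2]/q[2];s=s*(1+c['k1']*(s@s))
    return K[0,0]*s[0]+K[0,2],K[1,1]*s[1]+K[1,2]
E
python3 - <<'E'
from h import *
import pickle
for n in("scene","top"):
    c=vision.read_camera(n);pickle.dump(c,open(n+'.pkl','wb'))
    cv2.imwrite(f'pics/{n}.png',cv2.cvtColor(cv2.resize(c['color'],(800,600),interpolation=cv2.INTER_CUBIC),4))
    print(n,np.round(c['T'],3),c['k1'],c['intrinsics'])
o=env.get_obs();print(o)
E
```

```text
scene [[ 0.543 -0.582  0.606 -0.042]
 [-0.84  -0.379  0.388 -0.49 ]
 [ 0.004 -0.72  -0.694  0.71 ]
 [ 0.     0.     0.     1.   ]] -0.12450633588667466 [[423.38898498   0.         277.70095439]
 [  0.         423.38898498 206.45254678]
 [  0.           0.           1.        ]]
top [[-0.013 -0.991  0.136  0.356]
 [-1.     0.012 -0.012 -0.113]
 [ 0.011 -0.136 -0.991  1.08 ]
 [ 0.     0.     0.     1.   ]] -0.08327294286813791 [[466.11705297   0.         278.85478959]
 [  0.         466.11705297 210.6834756 ]
 [  0.           0.           1.        ]]
{'time': 0.1, 'joint_positions': array([ 6.84275664e+01,  1.77012898e+01,  9.36826023e+01,  1.48845892e-03,
        6.87393440e+01, -3.99235092e+00]), 'dq': array([-0.03681449, -0.10504993, -0.04509545,  0.03871335,  0.02987296,
       -0.00998794]), 'effort': array([-1.76336498e-04, -4.16404045e+01, -2.77645040e+01, -1.10634212e-04,
        3.97609547e-03, -2.22131058e-05]), 'tool_pos': array([0.18850016, 0.59509831, 0.23013954]), 'tcp_rot': array([[-9.53292797e-01,  3.02046654e-01, -8.13341519e-04],
       [ 3.02047699e-01,  9.53290733e-01, -1.99131037e-03],
       [ 1.73882299e-04, -2.14396976e-03, -9.99997687e-01]]), 'wrist_force': array([0.28412389, 0.38838111, 0.37233936]), 'torque': array([-0.07126563,  0.00095792,  0.02105763]), 'grasp_force': 0.0, 'grip_width': 1.0001940390878363}
```

View pics/scene.png

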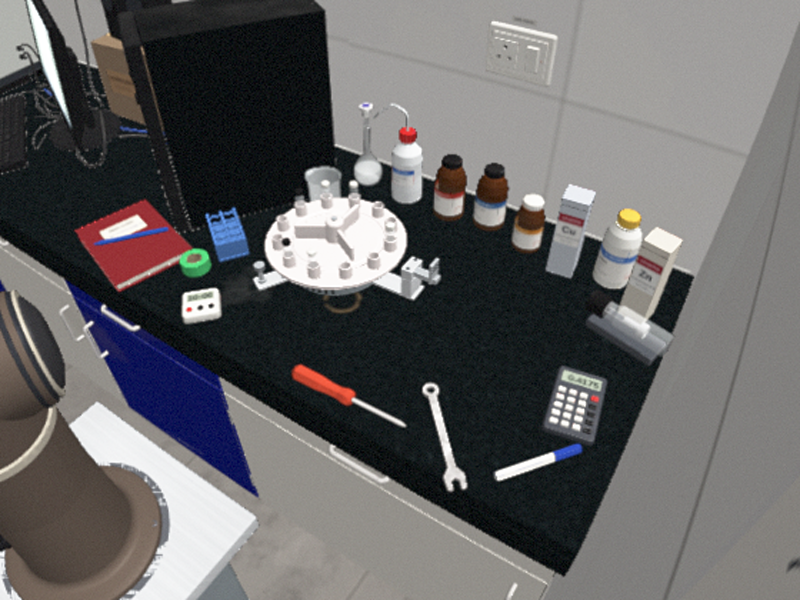

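View pics/top.png

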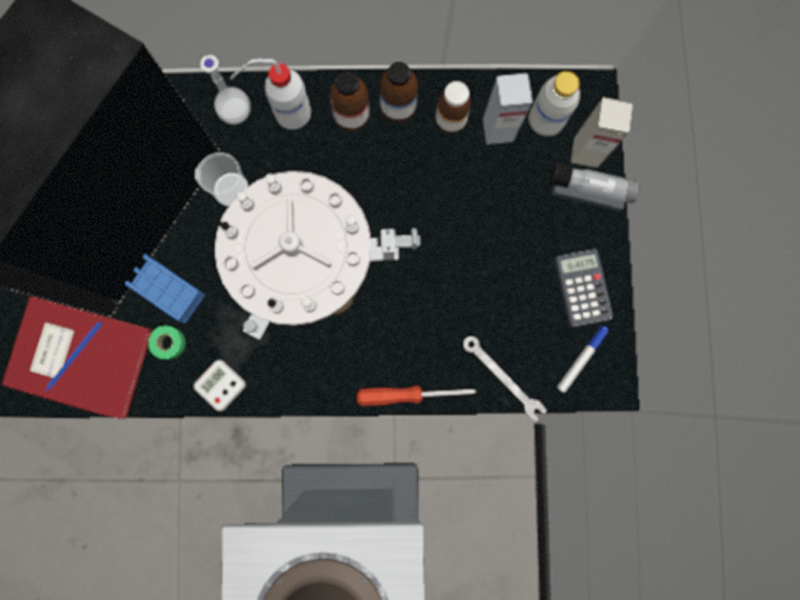

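The scene view shows the carousel with its bolt to the right at (415,275) and the pad bracket at front left. In the top view (800x600) the hub is at (290,242), the bolt tab near (417,238), and the pad screw near (256,327). I'll enlarge the top view.

```bash
python3 - <<'E'
import pickle,cv2
c=pickle.load(open('top.pkl','rb'))
im=c['color'][110:240,140:310]
cv2.imwrite('pics/crop.png',cv2.cvtColor(cv2.resize(im,None,fx=4.6,fy=4.6,interpolation=cv2.INTER_CUBIC),4))
E
```

```text
(no output)
```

View pics/crop.png

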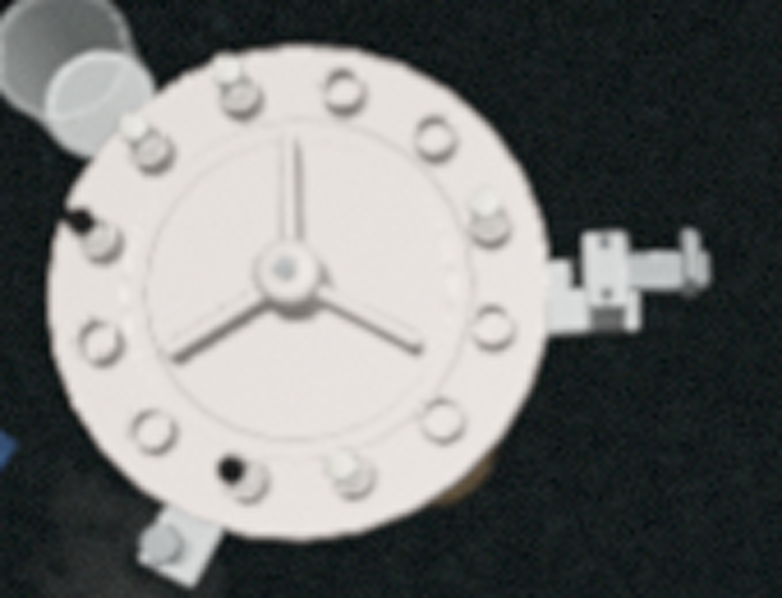

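The crop shows the plate circle spanning x 48–549 and y 43–540, with fin ends at (295,138), (420,350) and (177,357). The hub top is at about (285,268). The bolt tab's top is at x 683–697, y 230–290.

```bash
python3 - <<'E'
from h import *
import pickle
from scipy.optimize import least_squares
c=pickle.load(open('top.pkl','rb'));s=pickle.load(open('scene.pkl','rb'))
f=lambda x,y,z:atz(c,140+(x+.5)/4.6-.5,110+(y+.5)/4.6-.5,z)
P=np.array([f(x,y,.058)[:2] for x,y in[(48,290),(549,290),(300,43),(300,540),(475,468),(122,468),(474,115),(120,113)]])
r=least_squares(lambda q:np.hypot(*(P-q[:2]).T)-q[2],[.5,0,.12]).x;print('axis,R',r)
h=f(285,268,.101);print('hub',h)
for x,y in[(295,138),(420,350),(177,357)]:
    p=f(x,y,.09);d=p[:2]-r[:2];print(p,np.hypot(*d),np.degrees(np.arctan2(d[1],d[0])))
for n,x,y,z in[('tab',690,232,.091),('tab2',692,290,.07),('tabo',697,235,.091),('screw',163,545,.05),('barmid',655,268,.06),('guide',605,268,.07)]:
    p=f(x,y,z);d=p[:2]-r[:2];print(n,p,np.hypot(*d),np.degrees(np.arctan2(d[1],d[0])))
for u,v,n,z in[(335,222,'hub',.101),(437,262,'tab',.091),(406,268,'guide',.08)]: print(n,atz(s,u*.7,v*.7,z))
E
```

```text
axis,R [0.58627693 0.04045573 0.12341037]
hub [0.58553444 0.03970689 0.101     ]
[0.65162999 0.03743774 0.09      ] 0.06542270364195431 -2.6440274004558186
[ 0.5478553  -0.02255889  0.09      ] 0.07380421915337353 -121.3717345178672
[0.5459655  0.09192505 0.09      ] 0.06537662386274895 128.0684983647076
tab [ 0.60303149 -0.15031484  0.091     ] 0.19150489095150283 -84.98083529002035
tab2 [ 0.57959901 -0.15158534  0.07      ] 0.1921571359659134 -91.99156651375988
tabo [ 0.60153969 -0.15360508  0.091     ] 0.19466008583508254 -85.5029820549805
screw [0.46129315 0.1054999  0.05      ] 0.14089602500831672 152.50658922855524
barmid [ 0.59295148 -0.13413012  0.06      ] 0.17471338815074328 -87.81060486099332
guide [ 0.59089474 -0.10982111  0.07      ] 0.1503477690862852 -88.23992876554146
hub [0.58002434 0.03105797 0.101     ]
tab [ 0.59483874 -0.15642767  0.091     ]
guide [ 0.56697151 -0.11688529  0.08      ]
```

apply_moves(targets=[[[0,0,0,-0.72,-0.92,0,0],[0,0,0,-0.72,-0.92,0,0],[0,0,0,-0.72,-0.92,0,0],[0,0,0,-0.72,-0.92,0,0],[0,0,0,-0.72,-0.92,0,0],[0,0,0,-0.72,-0.92,0,0],[0,0,0,-0.72,-0.92,0,0],[0,0,0,-0.72,-0.92,0,0],[0,0,0,-0.72,-0.92,0,0]]], newtons=60)

```text
time: 1.0
tool_pos: [0.299, 0.2988, 0.2309]
tcp_rot: [[-0.953, 0.302, -0.0], [0.302, 0.953, -0.0], [0.0, -0.001, -1.0]]
wrist_force: [1.0, -0.2, 0.3]
grip_width: 0.0
grasp_force: 0.0
```

apply_moves(targets=[[[0,0,0,-0.58,-1.0,0,0],[0,0,0,-0.58,-1.0,0,0],[0,0,0,-0.58,-1.0,0,0],[0,0,0,-0.58,-1.0,0,0],[0,0,0,-0.58,-1.0,0,0],[0,0,0,-0.58,-1.0,0,0],[0,0,0,-0.58,-1.0,0,0],[0,0,0,-0.58,-1.0,0,0]]])

```text
time: 1.8
tool_pos: [0.359, 0.0281, 0.2311]
tcp_rot: [[-0.953, 0.302, 0.0], [0.302, 0.953, 0.0], [-0.0, 0.0, -1.0]]
wrist_force: [0.7, 0.1, 0.1]
grip_width: -0.003
grasp_force: 0.0
```

apply_moves(targets=[[[0,0,0.13,0,0,0,0],[0,0,0.13,0,0,0,0],[0,0,0.13,0,0,0,0],[0,0,0.13,0,0,0,0],[0,0,0.13,0,0,0,0],[0,0,0.13,0,0,0,0],[0,0,0.13,0,0,0,0]]])

```text
time: 2.5
tool_pos: [0.3588, 0.0295, 0.2309]
tcp_rot: [[-0.342, 0.94, -0.001], [0.94, 0.342, 0.0], [0.0, -0.001, -1.0]]
wrist_force: [-0.3, 0.0, -0.6]
grip_width: -0.001
grasp_force: 0.0
```

apply_moves(targets=[[[0,0,0,-0.376,0.928,0.56,0],[0,0,0,-0.376,0.928,0.56,0],[0,0,0,-0.376,0.928,0.56,0],[0,0,0,-0.376,0.928,0.56,0],[0,0,0,-0.376,0.928,0.56,0],[0,0,0,-0.376,0.928,0.56,0],[0,0,0,0,0,0.62,0],[0,0,0,0,0,0.62,0],[0,0,0,0,0,0.62,0],[0,0,0,0,0,0,0]]])

```text
time: 3.5
tool_pos: [0.5362, 0.024, 0.0715]
tcp_rot: [[-0.347, 0.938, -0.007], [0.938, 0.347, 0.0], [0.003, -0.007, -1.0]]
wrist_force: [0.1, -0.0, 0.1]
grip_width: 0.0
grasp_force: 0.0
```

```bash
python3 - <<'E'
from h import *
o=env.get_obs();print(o['tool_pos'],o['wrist_force'],o['joint_positions'])
c=vision.read_camera('top')
im=c['color'][110:240,140:310]
cv2.imwrite('pics/c2.png',cv2.cvtColor(cv2.resize(im,None,fx=4.6,fy=4.6,interpolation=cv2.INTER_CUBIC),4))
E
```

```text
[0.53622552 0.02397293 0.07145295] [ 0.08319698 -0.00986924  0.07909762] [-2.08781672e+00  2.04371990e+01  1.11209737e+02 -1.83479711e-03
  4.87767052e+01 -2.23679752e+01]
```

View pics/c2.png

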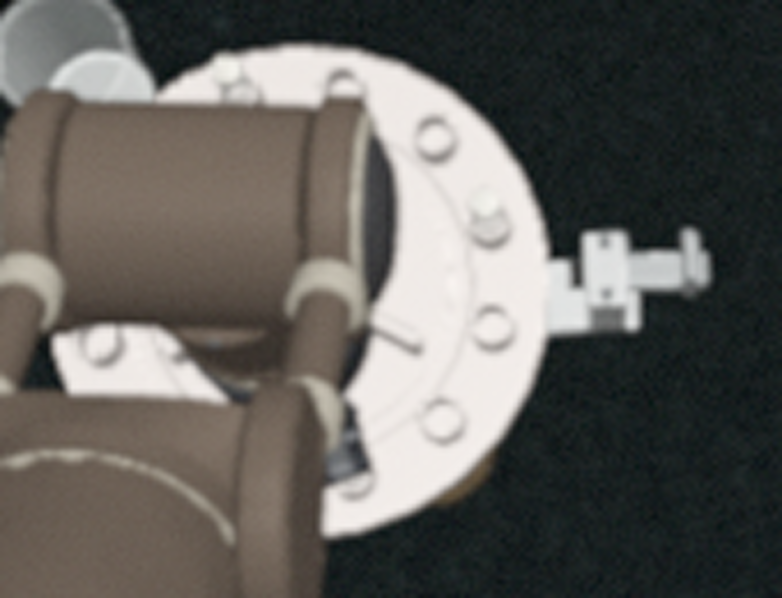

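The arm hasn't disturbed anything; the right-hand fin is still at (420,350). Next I push it anticlockwise.

apply_moves(targets=[[[0,0,-0.044,-0.076,0.002,0,0],[0,0,-0.044,-0.076,0.002,0,0],[0,0,-0.044,-0.076,0.002,0,0],[0,0,-0.044,-0.076,0.002,0,0],[0,0,-0.044,-0.076,0.002,0,0],[0,0,-0.044,-0.076,0.002,0,0],[0,0,-0.044,-0.076,0.002,0,0]]])

```text
time: 4.25
tool_pos: [0.5483, 0.0099, 0.0762]
tcp_rot: [[-0.616, 0.788, 0.002], [0.788, 0.616, -0.0], [-0.002, 0.002, -1.0]]
wrist_force: [0.5, -0.0, 0.4]
grip_width: -0.0
grasp_force: 0.0
```

apply_moves(targets=[[[0,0,-0.044,-0.076,0.002,0,0],[0,0,-0.044,-0.076,0.002,0,0],[0,0,-0.044,-0.076,0.002,0,0],[0,0,-0.044,-0.076,0.002,0,0]]])

```text
time: 4.65
tool_pos: [0.5536, 0.0038, 0.0761]
tcp_rot: [[-0.744, 0.668, 0.0], [0.668, 0.744, 0.001], [0.0, 0.001, -1.0]]
wrist_force: [-1.7, 0.6, 1.3]
grip_width: -0.002
grasp_force: 1.1
```

apply_moves(targets=[[[0,0,-0.044,-0.076,0.002,0,0],[0,0,-0.044,-0.076,0.002,0,0],[0,0,-0.044,-0.076,0.002,0,0],[0,0,-0.044,-0.076,0.002,0,0]]])

```text
time: 5.05
tool_pos: [0.5607, -0.0017, 0.0761]
tcp_rot: [[-0.85, 0.527, -0.0], [0.527, 0.85, 0.001], [0.0, 0.0, -1.0]]
wrist_force: [-2.1, 1.3, 1.3]
grip_width: -0.002
grasp_force: 1.1
```

apply_moves(targets=[[[0,0,-0.044,-0.076,0.002,0,0],[0,0,-0.044,-0.076,0.002,0,0],[0,0,-0.044,-0.076,0.002,0,0],[0,0,-0.044,-0.076,0.002,0,0]]])

```text
time: 5.45
tool_pos: [0.5687, -0.0058, 0.076]
tcp_rot: [[-0.929, 0.37, -0.001], [0.37, 0.929, 0.0], [0.001, 0.0, -1.0]]
wrist_force: [-2.8, 1.0, 1.3]
grip_width: -0.0
grasp_force: 1.1
```

apply_moves(targets=[[[0,0,-0.044,-0.076,0.002,0,0],[0,0,-0.044,-0.076,0.002,0,0],[0,0,-0.044,-0.076,0.002,0,0],[0,0,-0.044,-0.076,0.002,0,0]]])

```text
time: 5.85
tool_pos: [0.5773, -0.0085, 0.0759]
tcp_rot: [[-0.979, 0.202, -0.001], [0.202, 0.979, 0.0], [0.001, 0.0, -1.0]]
wrist_force: [-2.5, 0.8, 1.6]
grip_width: 0.001
grasp_force: 1.1
```

apply_moves(targets=[[[0,0,-0.044,-0.076,-0.002,0,0],[0,0,-0.044,-0.076,-0.002,0,0],[0,0,-0.044,-0.076,-0.002,0,0],[0,0,-0.044,-0.076,-0.002,0,0]]])

```text
time: 6.25
tool_pos: [0.586, -0.01, 0.0758]
tcp_rot: [[-1.0, 0.027, -0.002], [0.027, 1.0, 0.0], [0.002, 0.0, -1.0]]
wrist_force: [-1.5, 0.9, 0.2]
grip_width: 0.001
grasp_force: 1.1
```

apply_moves(targets=[[[0,0,-0.044,-0.076,-0.002,0,0],[0,0,-0.044,-0.076,-0.002,0,0],[0,0,-0.044,-0.076,-0.002,0,0],[0,0,-0.044,-0.076,-0.002,0,0]]])

```text
time: 6.65
tool_pos: [0.595, -0.01, 0.0757]
tcp_rot: [[-0.989, -0.149, -0.002], [-0.149, 0.989, 0.0], [0.002, 0.0, -1.0]]
wrist_force: [-2.5, 0.3, 0.6]
grip_width: 0.001
grasp_force: 1.0
```

apply_moves(targets=[[[0,0,-0.044,-0.076,-0.002,0,0],[0,0,-0.044,-0.076,-0.002,0,0],[0,0,-0.044,-0.076,-0.002,0,0],[0,0,-0.044,-0.076,-0.002,0,0]]])

```text
time: 7.05
tool_pos: [0.6039, -0.0084, 0.0756]
tcp_rot: [[-0.948, -0.32, -0.002], [-0.32, 0.948, -0.0], [0.002, 0.001, -1.0]]
wrist_force: [-2.2, 0.0, 0.3]
grip_width: 0.001
grasp_force: 1.0
```

apply_moves(targets=[[[0,0,-0.044,-0.076,-0.002,0,0],[0,0,-0.044,-0.076,-0.002,0,0],[0,0,-0.044,-0.076,-0.002,0,0],[0,0,-0.044,-0.076,-0.002,0,0]]])

```text
time: 7.45
tool_pos: [0.6124, -0.0053, 0.0756]
tcp_rot: [[-0.877, -0.481, -0.002], [-0.481, 0.877, -0.0], [0.002, 0.001, -1.0]]
wrist_force: [-3.9, -0.4, 0.3]
grip_width: 0.0
grasp_force: 1.0
```

apply_moves(targets=[[[0,0,-0.044,-0.076,0,0,0],[0,0,-0.044,-0.076,0,0,0],[0,0,-0.044,-0.076,0,0,0]]])

```text
time: 7.75
tool_pos: [0.6183, -0.0019, 0.0756]
tcp_rot: [[-0.806, -0.592, -0.002], [-0.592, 0.806, -0.001], [0.002, 0.001, -1.0]]
wrist_force: [-2.8, -0.4, 0.3]
grip_width: -0.0
grasp_force: 1.0
```

apply_moves(targets=[[[0,0,-0.044,-0.076,0,0,0],[0,0,-0.044,-0.076,0,0,0]]])

```text
time: 7.95
tool_pos: [0.622, 0.0008, 0.0756]
tcp_rot: [[-0.751, -0.66, -0.002], [-0.66, 0.751, -0.001], [0.002, 0.001, -1.0]]
wrist_force: [-1.6, -0.8, -0.1]
grip_width: 0.002
grasp_force: 1.0
```

apply_moves(targets=[[[0,0,-0.044,-0.076,0,0,0],[0,0,-0.044,-0.076,0,0,0],[0,0,-0.044,-0.076,0,0,0]]])

```text
time: 8.25
tool_pos: [0.6263, 0.0046, 0.0756]
tcp_rot: [[-0.657, -0.754, -0.003], [-0.754, 0.657, -0.003], [0.004, 0.001, -1.0]]
wrist_force: [-3.6, -5.4, 1.7]
grip_width: 0.0
grasp_force: 3.1
```

apply_moves(targets=[[[0,0,-0.044,-0.076,0,0,0],[0,0,-0.044,-0.076,0,0,0],[0,0,-0.044,-0.076,0,0,0]]])

```text
time: 8.55
tool_pos: [0.6297, 0.008, 0.0756]
tcp_rot: [[-0.551, -0.834, -0.005], [-0.834, 0.551, -0.006], [0.008, 0.001, -1.0]]
wrist_force: [-5.6, -8.8, 3.3]
grip_width: 0.0
grasp_force: 5.3
```

apply_moves(targets=[[[0,0,-0.044,-0.076,0,0,0],[0,0,-0.044,-0.076,0,0,0],[0,0,-0.044,-0.076,0,0,0]]])

```text
time: 8.85
tool_pos: [0.6334, 0.0132, 0.0756]
tcp_rot: [[-0.437, -0.9, -0.005], [-0.9, 0.437, -0.006], [0.008, 0.002, -1.0]]
wrist_force: [-5.2, -8.8, 2.2]
grip_width: -0.001
grasp_force: 4.9
```

apply_moves(targets=[[[0,0,-0.022,-0.038,0,0,0],[0,0,-0.022,-0.038,0,0,0]]])

```text
time: 9.05
tool_pos: [0.6349, 0.0167, 0.0756]
tcp_rot: [[-0.398, -0.917, -0.004], [-0.917, 0.398, -0.004], [0.005, 0.002, -1.0]]
wrist_force: [-3.4, -3.5, 0.9]
grip_width: -0.002
grasp_force: 2.3
```

apply_moves(targets=[[[0,0,-0.022,-0.038,0,0,0],[0,0,-0.022,-0.038,0,0,0]]])

```text
time: 9.25
tool_pos: [0.6373, 0.0205, 0.0757]
tcp_rot: [[-0.358, -0.934, 0.0], [-0.934, 0.358, -0.001], [0.001, -0.001, -1.0]]
wrist_force: [-1.8, -1.3, -0.2]
grip_width: -0.001
grasp_force: 0.9
```

apply_moves(targets=[[[0,0,-0.022,-0.038,0,0,0],[0,0,-0.022,-0.038,0,0,0]]])

```text
time: 9.45
tool_pos: [0.6388, 0.0234, 0.0754]
tcp_rot: [[-0.316, -0.949, 0.001], [-0.949, 0.316, -0.0], [-0.0, -0.001, -1.0]]
wrist_force: [-0.1, -1.5, 0.9]
grip_width: -0.0
grasp_force: 0.9
```

apply_moves(targets=[[[0,0,-0.022,-0.038,0,0,0],[0,0,-0.022,-0.038,0,0,0]]])

```text
time: 9.65
tool_pos: [0.6396, 0.0256, 0.0751]
tcp_rot: [[-0.274, -0.962, 0.001], [-0.962, 0.274, -0.0], [-0.0, -0.001, -1.0]]
wrist_force: [-0.7, -1.1, 1.7]
grip_width: 0.006
grasp_force: 0.9
```

```bash
python3 - <<'E'
from h import *
o=env.get_obs();print(o['joint_positions'],o['wrist_force'])
E
```

```text
[-1.60187557e+00  2.93509682e+01  9.70652857e+01 -3.03156597e-03
  5.34985284e+01 -1.65689771e+02] [-0.73004574 -1.09113445  1.66981968]
```

apply_moves(targets=[[[0,0,0.087,0.155,0.015,0,0],[0,0,0.087,0.155,0.015,0,0],[0,0,0.087,0.155,0.015,0,0],[0,0,0.087,0.155,0.015,0,0],[0,0,0.087,0.155,0.015,0,0],[0,0,0.087,0.155,0.015,0,0],[0,0,0.087,0.155,0.015,0,0]]])

```text
time: 10.35
tool_pos: [0.6201, 0.0003, 0.0747]
tcp_rot: [[-0.778, -0.628, 0.001], [-0.628, 0.778, 0.001], [-0.002, 0.0, -1.0]]
wrist_force: [0.8, -0.1, 0.1]
grip_width: -0.001
grasp_force: 0.0
```

apply_moves(targets=[[[0,0,0.087,0.155,0.015,0,0],[0,0,0.087,0.155,0.015,0,0],[0,0,0.087,0.155,0.015,0,0],[0,0,0.087,0.155,0.015,0,0],[0,0,0.087,0.155,0.015,0,0],[0,0,0.087,0.155,0.015,0,0]]])

```text
time: 10.95
tool_pos: [0.5942, -0.0097, 0.0747]
tcp_rot: [[-0.988, -0.157, 0.001], [-0.157, 0.988, 0.001], [-0.001, 0.001, -1.0]]
wrist_force: [-0.6, 0.4, 1.1]
grip_width: 0.001
grasp_force: 0.0
```

apply_moves(targets=[[[0,0,0.044,0.074,0.002,0,0],[0,0,0.044,0.074,0.002,0,0],[0,0,0.044,0.074,0.002,0,0],[0,0,0.044,0.074,0.002,0,0],[0,0,0.044,0.074,0.002,0,0],[0,0,0.044,0.074,0.002,0,0]]])

```text
time: 11.55
tool_pos: [0.581, -0.0099, 0.0747]
tcp_rot: [[-0.994, 0.105, 0.001], [0.105, 0.994, 0.001], [-0.001, 0.001, -1.0]]
wrist_force: [-0.7, -0.2, 0.6]
grip_width: 0.002
grasp_force: 0.0
```

apply_moves(targets=[[[0,0,0.022,0.037,0.001,0,0],[0,0,0.022,0.037,0.001,0,0],[0,0,0.022,0.037,0.001,0,0]]])

```text
time: 11.85
tool_pos: [0.5784, -0.0101, 0.0749]
tcp_rot: [[-0.985, 0.17, 0.003], [0.17, 0.985, -0.0], [-0.003, 0.0, -1.0]]
wrist_force: [1.6, -1.0, -1.4]
grip_width: 0.001
grasp_force: 1.0
```

apply_moves(targets=[[[0,0,0.022,0.037,0.001,0,0],[0,0,0.022,0.037,0.001,0,0],[0,0,0.022,0.037,0.001,0,0]]])

```text
time: 12.15
tool_pos: [0.5745, -0.0094, 0.075]
tcp_rot: [[-0.972, 0.235, 0.001], [0.235, 0.972, 0.0], [-0.001, 0.0, -1.0]]
wrist_force: [2.3, -0.8, 0.3]
grip_width: 0.004
grasp_force: 1.0
```

apply_moves(targets=[[[0,0,0.022,0.037,0.001,0,0],[0,0,0.022,0.037,0.001,0,0],[0,0,0.022,0.037,0.001,0,0]]])

```text
time: 12.45
tool_pos: [0.5711, -0.0086, 0.0749]
tcp_rot: [[-0.954, 0.299, 0.001], [0.299, 0.954, -0.0], [-0.001, 0.0, -1.0]]
wrist_force: [3.0, -0.2, 0.4]
grip_width: 0.002
grasp_force: 1.4
```

apply_moves(targets=[[[0,0,0.022,0.037,0.001,0,0],[0,0,0.022,0.037,0.001,0,0]]])

```text
time: 12.65
tool_pos: [0.5699, -0.0083, 0.0751]
tcp_rot: [[-0.94, 0.34, 0.003], [0.34, 0.94, -0.001], [-0.003, 0.0, -1.0]]
wrist_force: [5.0, -1.6, -2.2]
grip_width: -0.003
grasp_force: 2.7
```

apply_moves(targets=[[[0,0,0.022,0.037,0.001,0,0],[0,0,0.022,0.037,0.001,0,0]]])

```text
time: 12.85
tool_pos: [0.5685, -0.008, 0.0752]
tcp_rot: [[-0.924, 0.381, 0.005], [0.381, 0.924, -0.002], [-0.005, -0.0, -1.0]]
wrist_force: [6.1, -4.1, -3.2]
grip_width: 0.002
grasp_force: 3.6
```

apply_moves(targets=[[[0,0,0.022,0.037,0.001,0,0],[0,0,0.022,0.037,0.001,0,0]]])

```text
time: 13.05
tool_pos: [0.5671, -0.0076, 0.0752]
tcp_rot: [[-0.907, 0.421, 0.006], [0.421, 0.907, -0.003], [-0.007, 0.0, -1.0]]
wrist_force: [8.6, -4.4, -3.3]
grip_width: -0.0
grasp_force: 4.4
```

apply_moves(targets=[[[0,0,0.022,0.037,0.001,0,0],[0,0,0.022,0.037,0.001,0,0]]])

```text
time: 13.25
tool_pos: [0.5656, -0.007, 0.0753]
tcp_rot: [[-0.888, 0.461, 0.007], [0.461, 0.888, -0.004], [-0.008, 0.0, -1.0]]
wrist_force: [8.8, -6.0, -4.9]
grip_width: 0.002
grasp_force: 5.0
```

apply_moves(targets=[[[0,0,0.022,0.037,0.001,0,0],[0,0,0.022,0.037,0.001,0,0]]])

```text
time: 13.45
tool_pos: [0.5639, -0.0063, 0.0753]
tcp_rot: [[-0.867, 0.499, 0.007], [0.499, 0.867, -0.004], [-0.008, 0.0, -1.0]]
wrist_force: [7.9, -6.8, -5.1]
grip_width: -0.002
grasp_force: 5.4
```

apply_moves(targets=[[[0,0,0.022,0.037,0.001,0,0],[0,0,0.022,0.037,0.001,0,0]]])

```text
time: 13.65
tool_pos: [0.562, -0.0054, 0.0753]
tcp_rot: [[-0.844, 0.537, 0.007], [0.537, 0.844, -0.005], [-0.009, 0.0, -1.0]]
wrist_force: [7.9, -8.2, -5.2]
grip_width: 0.001
grasp_force: 5.6
```

apply_moves(targets=[[[0,0,0.022,0.037,0.001,0,0],[0,0,0.022,0.037,0.001,0,0]]])

```text
time: 13.85
tool_pos: [0.5598, -0.004, 0.0752]
tcp_rot: [[-0.819, 0.573, 0.006], [0.573, 0.819, -0.004], [-0.008, 0.0, -1.0]]
wrist_force: [7.0, -6.1, -3.5]
grip_width: -0.003
grasp_force: 4.8
```

apply_moves(targets=[[[0,0,0.022,0.037,0.001,0,0],[0,0,0.022,0.037,0.001,0,0]]])

```text
time: 14.05
tool_pos: [0.557, -0.0019, 0.0751]
tcp_rot: [[-0.793, 0.609, 0.004], [0.609, 0.793, -0.003], [-0.005, 0.0, -1.0]]
wrist_force: [5.0, -3.9, -1.2]
grip_width: -0.004
grasp_force: 2.9
```

apply_moves(targets=[[[0,0,0.022,0.037,0.001,0,0],[0,0,0.022,0.037,0.001,0,0]]])

```text
time: 14.25
tool_pos: [0.5532, 0.001, 0.0748]
tcp_rot: [[-0.765, 0.644, -0.001], [0.644, 0.765, -0.0], [0.0, -0.001, -1.0]]
wrist_force: [2.0, -1.1, 1.2]
grip_width: -0.0
grasp_force: 1.0
```

apply_moves(targets=[[[0,0,0.022,0.037,0.001,0,0],[0,0,0.022,0.037,0.001,0,0]]])

```text
time: 14.45
tool_pos: [0.5512, 0.0028, 0.0746]
tcp_rot: [[-0.736, 0.677, -0.001], [0.677, 0.736, -0.0], [0.001, -0.001, -1.0]]
wrist_force: [0.7, -1.7, 1.5]
grip_width: 0.002
grasp_force: 1.0
```

apply_moves(targets=[[[0,0,0.022,0.037,0.001,0,0],[0,0,0.022,0.037,0.001,0,0]]])

```text
time: 14.65
tool_pos: [0.5497, 0.0044, 0.0746]
tcp_rot: [[-0.706, 0.708, -0.001], [0.708, 0.706, -0.0], [0.001, -0.001, -1.0]]
wrist_force: [1.1, -1.3, 1.6]
grip_width: -0.0
grasp_force: 1.0
```

apply_moves(targets=[[[0,0,-0.087,-0.149,0,0,0],[0,0,-0.087,-0.149,0,0,0],[0,0,-0.087,-0.149,0,0,0],[0,0,-0.087,-0.149,0,0,0],[0,0,-0.087,-0.149,0,0,0],[0,0,-0.087,-0.149,0,0,0],[0,0,-0.087,-0.149,0,0,0]]])

```text
time: 15.35
tool_pos: [0.5753, -0.0105, 0.0737]
tcp_rot: [[-0.985, 0.173, -0.004], [0.173, 0.985, 0.001], [0.004, 0.0, -1.0]]
wrist_force: [-0.1, -0.3, -0.2]
grip_width: -0.001
grasp_force: 0.0
```

apply_moves(targets=[[[0,0,-0.087,-0.149,0,0,0],[0,0,-0.087,-0.149,0,0,0],[0,0,-0.087,-0.149,0,0,0],[0,0,-0.087,-0.149,0,0,0],[0,0,-0.087,-0.149,0,0,0],[0,0,-0.087,-0.149,0,0,0],[0,0,-0.087,-0.149,0,0,0]]])

```text
time: 16.05
tool_pos: [0.606, -0.0078, 0.0737]
tcp_rot: [[-0.907, -0.421, -0.004], [-0.421, 0.907, 0.001], [0.003, 0.003, -1.0]]
wrist_force: [1.1, 0.1, 0.3]
grip_width: 0.001
grasp_force: 0.0
```

apply_moves(targets=[[[0,0,-0.022,-0.038,0,0,0],[0,0,-0.022,-0.038,0,0,0],[0,0,-0.022,-0.038,0,0,0],[0,0,-0.022,-0.038,0,0,0],[0,0,-0.022,-0.038,0,0,0],[0,0,-0.022,-0.038,0,0,0],[0,0,-0.022,-0.038,0,0,0]]])

```text
time: 16.75
tool_pos: [0.6147, -0.0047, 0.0747]
tcp_rot: [[-0.832, -0.554, 0.0], [-0.554, 0.832, 0.0], [-0.0, 0.0, -1.0]]
wrist_force: [-1.6, -0.3, 0.4]
grip_width: -0.002
grasp_force: 0.0
```

apply_moves(targets=[[[0,0,-0.022,-0.038,0,0,0],[0,0,-0.022,-0.038,0,0,0],[0,0,-0.022,-0.038,0,0,0],[0,0,-0.022,-0.038,0,0,0]]])

```text
time: 17.15
tool_pos: [0.6185, -0.002, 0.0747]
tcp_rot: [[-0.78, -0.626, -0.0], [-0.626, 0.78, -0.0], [0.0, -0.0, -1.0]]
wrist_force: [0.3, 0.2, 0.6]
grip_width: 0.002
grasp_force: 0.0
```

apply_moves(targets=[[[0,0,-0.022,-0.038,0,0,0],[0,0,-0.022,-0.038,0,0,0]]])

```text
time: 17.35
tool_pos: [0.6198, -0.0011, 0.0746]
tcp_rot: [[-0.752, -0.66, -0.001], [-0.66, 0.752, -0.001], [0.001, -0.0, -1.0]]
wrist_force: [-1.2, -2.4, 1.1]
grip_width: -0.0
grasp_force: 1.0
```

apply_moves(targets=[[[0,0,-0.022,-0.038,0,0,0],[0,0,-0.022,-0.038,0,0,0]]])

```text
time: 17.55
tool_pos: [0.6218, 0.0006, 0.0746]
tcp_rot: [[-0.722, -0.692, -0.0], [-0.692, 0.722, -0.0], [0.001, -0.0, -1.0]]
wrist_force: [-0.5, -1.8, 1.6]
grip_width: -0.001
grasp_force: 1.0
```

apply_moves(targets=[[[0,0,-0.022,-0.038,0,0,0],[0,0,-0.022,-0.038,0,0,0]]])

```text
time: 17.75
tool_pos: [0.6236, 0.0024, 0.0747]
tcp_rot: [[-0.691, -0.723, 0.0], [-0.723, 0.691, -0.0], [0.0, -0.0, -1.0]]
wrist_force: [-1.5, -2.3, 0.4]
grip_width: -0.002
grasp_force: 1.0
```

apply_moves(targets=[[[0,0,-0.022,-0.038,0,0,0],[0,0,-0.022,-0.038,0,0,0]]])

```text
time: 17.95
tool_pos: [0.6251, 0.0039, 0.0747]
tcp_rot: [[-0.658, -0.753, -0.0], [-0.753, 0.658, -0.001], [0.001, -0.0, -1.0]]
wrist_force: [-1.2, -3.8, 0.2]
grip_width: 0.004
grasp_force: 2.0
```

apply_moves(targets=[[[0,0,-0.022,-0.038,0,0,0],[0,0,-0.022,-0.038,0,0,0]]])

```text
time: 18.15
tool_pos: [0.6262, 0.0048, 0.0746]
tcp_rot: [[-0.624, -0.781, -0.001], [-0.781, 0.624, -0.002], [0.002, -0.0, -1.0]]
wrist_force: [-0.8, -6.0, 1.2]
grip_width: -0.005
grasp_force: 3.2
```

apply_moves(targets=[[[0,0,-0.022,-0.038,0,0,0],[0,0,-0.022,-0.038,0,0,0]]])

```text
time: 18.35
tool_pos: [0.6273, 0.0059, 0.0746]
tcp_rot: [[-0.589, -0.808, -0.002], [-0.808, 0.589, -0.003], [0.003, -0.0, -1.0]]
wrist_force: [-3.0, -7.0, 1.6]
grip_width: 0.004
grasp_force: 4.0
```

apply_moves(targets=[[[0,0,-0.022,-0.038,0,0,0],[0,0,-0.022,-0.038,0,0,0]]])

```text
time: 18.55
tool_pos: [0.6285, 0.0071, 0.0747]
tcp_rot: [[-0.553, -0.833, -0.002], [-0.833, 0.553, -0.004], [0.005, -0.0, -1.0]]
wrist_force: [-3.0, -8.9, 2.1]
grip_width: 0.001
grasp_force: 4.9
```

apply_moves(targets=[[[0,0,-0.022,-0.038,0,0,0],[0,0,-0.022,-0.038,0,0,0]]])

```text
time: 18.75
tool_pos: [0.6297, 0.0085, 0.0747]
tcp_rot: [[-0.515, -0.857, -0.002], [-0.857, 0.515, -0.005], [0.005, -0.001, -1.0]]
wrist_force: [-3.4, -10.3, 1.5]
grip_width: -0.001
grasp_force: 5.4
```

apply_moves(targets=[[[0,0,-0.022,-0.038,0,0,0],[0,0,-0.022,-0.038,0,0,0]]])

```text
time: 18.95
tool_pos: [0.6309, 0.0101, 0.0747]
tcp_rot: [[-0.477, -0.879, -0.002], [-0.879, 0.477, -0.005], [0.006, -0.001, -1.0]]
wrist_force: [-2.2, -11.1, 1.8]
grip_width: -0.001
grasp_force: 5.5
```

apply_moves(targets=[[[0,0,0,0.05,0,0,0],[0,0,0,0.1,0,0,0],[0,0,0,0.1,0,0,0],[0,0,0,0.12,0,0,0],[0,0,0,0.13,0,0,0],[0,0,0,0,0,-0.7,0],[0,0,0,0,0,-0.7,0],[0,0,0,0,0,-0.7,0]]])

```text
time: 19.75
tool_pos: [0.6241, 0.0004, 0.1381]
tcp_rot: [[-0.48, -0.877, -0.001], [-0.877, 0.48, 0.001], [-0.0, 0.001, -1.0]]
wrist_force: [0.4, 0.8, 1.0]
grip_width: -0.001
grasp_force: 0.0
```

apply_moves(targets=[[[0,0,0,0.857,-0.287,-0.3,0],[0,0,0,0.857,-0.287,-0.3,0],[0,0,0,0.857,-0.287,-0.3,0],[0,0,0,0.857,-0.287,-0.3,0],[0,0,0,0.857,-0.287,-0.3,0],[0,0,0,0.857,-0.287,-0.3,0],[0,0,0,0.857,-0.287,-0.3,0]]])

```text
time: 20.45
tool_pos: [0.5952, -0.1731, 0.2011]
tcp_rot: [[-0.505, -0.863, -0.008], [-0.863, 0.505, -0.025], [0.026, -0.006, -1.0]]
wrist_force: [0.3, 0.5, 0.0]
grip_width: -0.004
grasp_force: 0.0
```

apply_moves(targets=[[[0,0,0.147,0,0,0,0],[0,0,0.147,0,0,0,0],[0,0,0.147,0,0,0,0],[0,0,0.147,0,0,0,0],[0,0,0.147,0,0,0,0],[0,0,0.147,0,0,0,0],[0,0,0.147,0,0,0,0],[0,0,0.147,0,0,0,0],[0,0,0.147,0,0,0,0]]])

```text
time: 21.35
tool_pos: [0.5957, -0.1716, 0.2007]
tcp_rot: [[-0.959, 0.282, -0.008], [0.282, 0.959, -0.025], [0.001, -0.026, -1.0]]
wrist_force: [-0.7, 1.0, 0.4]
grip_width: -0.0
grasp_force: 0.0
```

apply_moves(targets=[[[0,0,0.147,0,0,0,0],[0,0,0.147,0,0,0,0],[0,0,0.147,0,0,0,0],[0,0,0.147,0,0,0,0],[0,0,0.147,0,0,0,0],[0,0,0.147,0,0,0,0],[0,0,0.147,0,0,0,0],[0,0,0.147,0,0,0,0],[0,0,0.147,0,0,0,0]]])

```text
time: 22.25
tool_pos: [0.5957, -0.1716, 0.2007]
tcp_rot: [[0.038, 0.999, -0.008], [0.999, -0.038, -0.025], [-0.025, -0.007, -1.0]]
wrist_force: [0.6, 0.1, -0.9]
grip_width: 0.0
grasp_force: 0.0
```

```bash
python3 - <<'E'
from h import *
c=vision.read_camera('top')
im=c['color'][110:240,140:310]
cv2.imwrite('pics/c3.png',cv2.cvtColor(cv2.resize(im,None,fx=4.6,fy=4.6,interpolation=cv2.INTER_CUBIC),4))
E
```

```text
(no output)
```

View pics/c3.png

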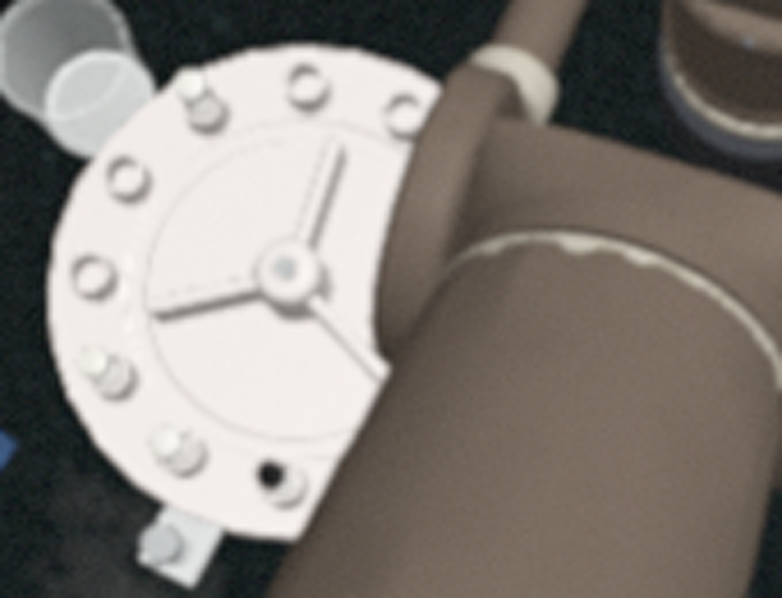

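The picture shows the carousel standing with a fin end at (335,150), about 345° in world terms, and the arm clear of it. Next I lower the fingers outside the bolt tab.

apply_moves(targets=[[[0,0,0,-0.42,-0.14,0,0],[0,0,0,0,0,0.74,0],[0,0,0,0,0,0.74,0],[0,0,0,0,0,0.74,0],[0,0,0,0,0,0.74,0],[0,0,0,0,0,0.74,0],[0,0,0,0,0,0.74,0],[0,0,0,0,0,0,0]]])

```text
time: 23.1
tool_pos: [0.5865, -0.1872, 0.0642]
tcp_rot: [[0.03, 0.999, -0.015], [0.999, -0.03, -0.022], [-0.023, -0.015, -1.0]]
wrist_force: [-1.3, -0.1, -0.5]
grip_width: -0.0
grasp_force: 0.0
```

```bash
python3 - <<'E'
from h import *
o=env.get_obs();print(o['tool_pos'],o['wrist_force'])
c=vision.read_camera('scene')
im=c['color'][150:250,220:360]
cv2.imwrite('pics/s3.png',cv2.cvtColor(cv2.resize(im,None,fx=5.5,fy=5.5,interpolation=cv2.INTER_CUBIC),4))
E
```

```text
[ 0.58647506 -0.18723693  0.06416529] [-1.32804453 -0.07225238 -0.52446096]
```

View pics/s3.png

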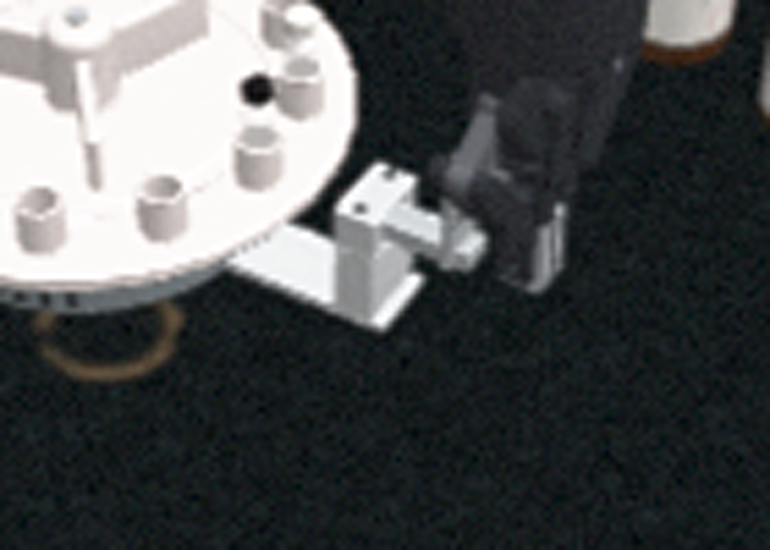

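The fingers stand just outside the tab (tab at about (460,210), finger at (530,220)). I raise them a little and push in.

apply_moves(targets=[[[0,0,0,0.1,0.1,-0.27,0],[0,0,0,0.1,0,0,0],[0,0,0,0.1,0,0,0],[0,0,0,0.1,0,0,0],[0,0,0,0.1,0,0,0]]])

```text
time: 23.65
tool_pos: [0.5935, -0.1722, 0.0759]
tcp_rot: [[0.032, 0.999, -0.007], [0.999, -0.032, -0.025], [-0.025, -0.007, -1.0]]
wrist_force: [0.8, -0.4, 0.2]
grip_width: -0.004
grasp_force: 0.0
```

apply_moves(targets=[[[0,0,0,0.06,0,0,0],[0,0,0,0.06,0,0,0],[0,0,0,0.06,0,0,0]]])

```text
time: 23.95
tool_pos: [0.5934, -0.1669, 0.0752]
tcp_rot: [[0.032, 0.999, -0.008], [0.999, -0.032, -0.025], [-0.025, -0.007, -1.0]]
wrist_force: [-0.3, -0.2, 0.0]
grip_width: 0.0
grasp_force: 0.0
```

apply_moves(targets=[[[0,0,0,0.06,0,0,0],[0,0,0,0.06,0,0,0],[0,0,0,0,0,0,0]]])

```text
time: 24.25
tool_pos: [0.5936, -0.1643, 0.0752]
tcp_rot: [[0.031, 0.999, -0.008], [0.999, -0.032, -0.026], [-0.026, -0.007, -1.0]]
wrist_force: [-0.6, -3.1, -1.0]
grip_width: 0.0
grasp_force: 1.6
```

apply_moves(targets=[[[0,0,0,0.06,0,0,0],[0,0,0,0.06,0,0,0],[0,0,0,0.06,0,0,0]]])

```text
time: 24.55
tool_pos: [0.5934, -0.1585, 0.0751]
tcp_rot: [[0.032, 0.999, -0.009], [0.999, -0.032, -0.025], [-0.025, -0.008, -1.0]]
wrist_force: [-3.2, -3.9, 1.4]
grip_width: 0.001
grasp_force: 2.1
```

apply_moves(targets=[[[0,0,0,0.06,0,0,0],[0,0,0,0,0,0,0]]])

```text
time: 24.75
tool_pos: [0.5936, -0.1561, 0.0751]
tcp_rot: [[0.032, 0.999, -0.009], [0.999, -0.032, -0.024], [-0.025, -0.008, -1.0]]
wrist_force: [-1.8, -3.6, 1.0]
grip_width: 0.002
grasp_force: 1.7
```

apply_moves(targets=[[[0,0,0,0.06,0,0,0],[0,0,0,0,0,0,0]]])

```text
time: 24.95
tool_pos: [0.5938, -0.1545, 0.0751]
tcp_rot: [[0.032, 0.999, -0.008], [0.999, -0.032, -0.025], [-0.025, -0.008, -1.0]]
wrist_force: [-2.3, -5.3, 2.0]
grip_width: -0.004
grasp_force: 2.2
```

apply_moves(targets=[[[0,0,0,0.04,0,0,0],[0,0,0,0,0,0,0]]])

```text
time: 25.15
tool_pos: [0.5938, -0.1545, 0.0752]
tcp_rot: [[0.031, 0.999, -0.008], [0.999, -0.031, -0.027], [-0.027, -0.007, -1.0]]
wrist_force: [-3.3, -6.6, 1.1]
grip_width: -0.0
grasp_force: 3.5
```

apply_moves(targets=[[[0,0,0,0.04,0,0,0],[0,0,0,0,0,0,0]]])

```text
time: 25.35
tool_pos: [0.5938, -0.1543, 0.0752]
tcp_rot: [[0.03, 1.0, -0.008], [0.999, -0.031, -0.029], [-0.029, -0.007, -1.0]]
wrist_force: [-2.6, -9.0, 1.2]
grip_width: -0.003
grasp_force: 4.8
```

apply_moves(targets=[[[0,0,0,0.035,0,0,0],[0,0,0,0.025,0,0,0],[0,0,0,0,0,0,0],[0,0,0,0,0,0,0]]])

```text
time: 25.75
tool_pos: [0.5938, -0.1542, 0.0752]
tcp_rot: [[0.03, 1.0, -0.008], [0.999, -0.03, -0.031], [-0.031, -0.007, -0.999]]
wrist_force: [-2.6, -13.6, 0.5]
grip_width: 0.006
grasp_force: 6.7
```

Seated at 13.6 N; I back off and rise, then check.

apply_moves(targets=[[[0,0,0,-0.1,0,0,0],[0,0,0,-0.2,0,0,0],[0,0,0,-0.3,0,0,0],[0,0,0,-0.4,0,0,0],[0,0,0,0,0,-0.7,0],[0,0,0,0,0,-0.7,0],[0,0,0,-0.5,0,-0.7,0],[0,0,0,-0.9,-0.9,-0.5,0],[0,0,0,-0.9,-0.9,0,0],[0,0,0,-0.9,-0.9,0,0],[0,0,0,-0.9,-0.9,0,0],[0,0,0,0,0,0,0]]])

```text
time: 26.95
tool_pos: [0.479, -0.3007, 0.1576]
tcp_rot: [[0.036, 0.999, -0.009], [0.999, -0.037, -0.025], [-0.025, -0.008, -1.0]]
wrist_force: [0.6, 0.3, 0.2]
grip_width: -0.002
grasp_force: 0.0
```

```bash
python3 - <<'E'
from h import *
c=vision.read_camera('top')
im=c['color'][110:240,140:310]
cv2.imwrite('pics/c4.png',cv2.cvtColor(cv2.resize(im,None,fx=4.6,fy=4.6,interpolation=cv2.INTER_CUBIC),4))
E
```

```text
(no output)
```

View pics/c4.png

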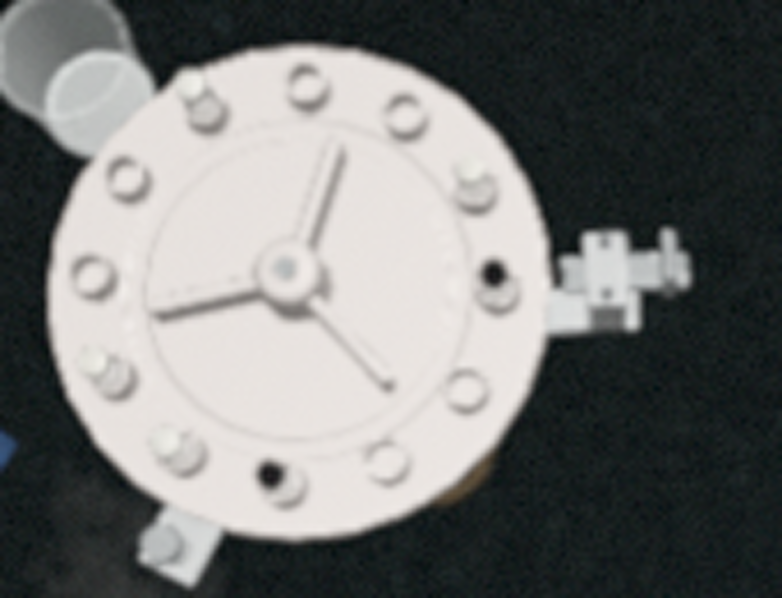

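The carousel has not moved: the fin end is still at (337,150). The tab has moved about 20 px (10 mm) in, to x≈668, so the nose is on the rim, and the arm is clear.

```bash
python3 -c "
from bench import ticket
print(ticket.sign_off())"
```

```text
the job is handed in; nothing more can be done
None
```

I left the carousel standing with its tight spot on the pad, centred by my estimate to within 1–2 degrees, pushed the lock bolt onto the rim at 13.6 N, drew the arm clear and handed the job in at about 27 s; the hand-in returned no verdict.

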